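# Fit the stripe mask on the fuel-flap spray jig and hold it down for spraying

### The arm

A 6-joint arm with a two-finger parallel gripper is mounted at the origin on the work surface. World frame = base frame: x ahead of the robot, y to its left, z up, the work surface at z = 0. Lengths are in m, angles in degrees, forces in N, time in s.
With the tool pointing down it reaches from about 0.35 to 0.875 m from the base axis. Payload 4.2 kg.
Tool frame: the origin (TCP) lies midway between the tips of the shut fingers; the grasp point (between the pads) lies 19 mm behind it (r.grasp_offset is the distance from the TCP to the grasp point, in m); z points along the fingers, y is the direction in which the jaws open and shut (so a half turn about z gives the same grasp; the last joint's range is limited). The gripper opens to 87 mm and grips with 3 to 60 N. Pads are 19 mm wide; open, the fingers measure 117 mm over their backs; the gripper's body (75 mm by 190 mm) begins 51 mm behind the grasp point.
Start: joints at [92.051, 22.042, 0.453, 0, -68.411, -14.817], TCP at [0.138, 0.61, 0.223] pointing down, gripper open.
Joint ranges: [-179.83, 179.83], [-69.29, 118.12], [-61.27, 80.66], [-181.25, 117.63], [-171.15, -9.14], [-177.46, 177.46]. Speed limits (degrees/s): [159.86, 159.86, 180, 180, 180, 180].

### API

Orientations are given as a 3x3 rotation matrix whose columns are the frame's x, y, z axes.
In Python, from station import r gives the robot as it stands.
- The arm moves only by the shell command python3 -m crank 'ROWS'. ROWS is JSON, a list of rows, each a list of 3 entries, a list of its own where there are three numbers: the closure, from -1 (fully open) to 1 (shut), so that 0 is half open, then the shift along the tool's x, y, z as a fraction of full scale, then the turn, a rotation vector about the tool's x, y, z as a fraction of full scale. In form: [[fingers, [dx, dy, dz], [wx, wy, wz]], ...]. A call has 1 to 8 rows; each row shifts and turns the commanded pose from where the row before left it, along the tool's axes as they then stand; what a row does not reach is not made up. Full scale, the value 1, is 100 mm for a shift and 45 degrees for a turn. A row lasts 1/10 s, in which the tool goes at most 50 mm and 8.59 degrees, less where a joint would pass 70% of its speed; a pose out of reach is approached as far as the arm can. A call with a number of a shift or a turn outside -1 to 1 is refused whole. A call with a gripper value outside its range is refused whole. The fingers move at their own pace and stop on an object; the grip force is fixed at half the most. Time passes only in rows, so rows that do not move let the fingers close. It gives the time, the measured TCP pose, the force and the opening at its end, in the units of the state.
- r.sense(): the state, without advancing time (a new reading comes with each control period).
- r.capture(name): name is "scene" or "top" or "wrist"; returns a dict with "img" (384x512x3 uint8, blue, green, red), "fx", "fy", "cx", "cy" (pixels), "R" (3x3) and "t" (3): a world point X has camera coordinates R X + t. Camera axes: x right, y down, z forward; pixel columns grow to the right and rows downward; lengths in m; the calibration is good to about 2 mm. A picture is of the moment at which its call begins. There is no depth.
- r.finish_job(): hands the job in, once; it reports no verdict.
The state is a dict: "time_s": time; "joints": joint angles; "joint_velocities": joint speeds; "effort": joint torques, N m; "tcp_pos": TCP position; "ee_rot": TCP orientation; "wrist_force": force on the tool from outside, world axes, zero at the start; "moment": the same for the moment, N m; "gripper_width": opening from 0.0 (shut) to 1.0 (fully open).
Only numpy, scipy, OpenCV 4.12 (cv2) and the standard library are available. Lean on these libraries where they do the work, as an engineer would, in place of code of your own. Each camera call takes 0.05 s, during which the arm holds its last target.

### The job

Pick the twin-stripe spray mask up by its handle, lay it over the jig that holds the blue fuel flap, red end to red end, and ease it along until both locating pins drop into the mask's blind sockets. Then press it down against the spring lifters until it sits flush on both rails, and finish holding it there by the handle, ready to spray: do not let go. Leave the paint cans, tub and pot where they stand.

Things in the scene. Friction and masses are not known exactly. Their poses are not given: they have to be found in the camera images.
- mask: Loose spray mask, 0.34 to 0.5 kg: flat aluminium plate 240 (x) x 150 (y) x 4 mm, two stripe slots along x, a black bow handle on the spine between them. Origin: centre of the flat underside; x points to its red end, z up. Starts flat on the bench, its x within 45 degrees of the jig's x. Its two sockets are blind, open only below.
- grip (a point): Centre of the mask's handle bar, 42 mm above the underside, over the plate's centre. The bar lies along the mask's x, 96 mm long, 14 mm wide (y), 20 mm tall, with 24 mm of free space between it and the plate; it stands on two 12 mm posts at x = +-36 mm.
- round_socket (a point): Mouth of the round socket in the mask's underside, at mask x = +98 mm, y = 0: 12 mm diameter, 1 mm chamfer, 23 mm deep. Above it on the plate stands the red round boss, 22 mm diameter, 22 mm tall.
- slot_socket (a point): Mouth of the slotted socket in the mask's underside, at mask x = -98 mm, y = 0: 18 mm along x, 12 mm along y, 23 mm deep. Above it on the plate stands the black block, 28 x 22 mm, 22 mm tall.
- jig: Spray jig, fixed to the bench: ply base 300 (x) x 190 (y) x 12 mm, origin at the centre of its underside, x along the line of the pins to its red end (red line on that rail's top), z up. Two dark rails, 50 x 170 mm, at x = +-106 mm, tops 30 mm above the bench; the blue flap between them lies lower. Flush means the mask's underside lies on both rails, 30 mm above the bench.
- round_pin (a point): Foot of the pin at the jig's red end (x = +98 mm), on the rail top, 30 mm above the bench. The pin is 10 mm diameter and 20 mm tall, its top 7 mm tapering to 4 mm diameter. The mask's red round socket goes here.
- slot_pin (a point): Foot of the same kind of pin at the jig's other end (x = -98 mm), for the mask's slotted socket.
- can_a: Bystander: red small spray can, 53 mm diameter, 152 mm tall, standing; origin at the centre of its foot.
- can_b: Bystander: grey small spray can with an orange cap, 53 mm diameter, 152 mm tall, standing; origin at the centre of its foot.
- tub: Bystander: yellow paint tub, 92 mm diameter, 114 mm tall, standing; origin at the centre of its foot.
- pot: Bystander: small amber paint pot with a yellow cap, 38 mm diameter, 51 mm tall, standing; origin at the centre of its foot.
- lifter (a point): Top of one of four alike spring lifters on the rails, at jig x = +-98, y = +-60 mm (this one: +, +): steel, 10 mm diameter, standing 8 mm above the rail. Together they carry the mask's weight near there; pushing all four down flush takes about 10 N in all, the mask's weight included, and they spring back up when released.

How it is judged:
By the outcome, as a careful person would: the job done as asked, in the order asked, and still so for the second after the job is handed in, while the arm keeps its last pose, push and grip.
It also fails if it takes over 45 s, if anything falls off the work surface, if the arm or the gripper's body presses on something with over 40 N, if the wrist force passes 120 N, or if a joint passes its speed limit or range.

## Working session

There is one attempt and no reset: what is moved stays moved. The work goes in short steps, Python scripts to look and compute and a shell command to move; the robot and the scene stay as the last step left them, time stands still between calls to the robot, and variables do not carry over. Pictures are saved under pics/ and viewed, and the job is handed in when it is done.

```bash
ls; mkdir -p pics; python3 - <<'E'
from station import r
import cv2,json,pickle
print(r.sense())
for n in("scene","top","wrist"):
    c=r.capture(n); cv2.imwrite(f"pics/{n}0.png",c["img"]); pickle.dump(c,open(f"pics/{n}0.pkl","wb"))
    print(n,c["fx"],c["cx"],c["cy"],c["R"],c["t"])
E
```

```text
pics
{'time_s': 0.0, 'joints': array([ 9.20514259e+01,  2.20898651e+01,  3.81389171e-01, -2.93576524e-02,
       -6.84108462e+01, -1.48155795e+01]), 'joint_velocities': array([-0.07890147,  0.02525724,  0.05687266,  0.05073261, -0.05307516,
       -0.02039432]), 'effort': array([ 2.83865293e-04, -3.90660560e+01,  1.87398165e+01,  4.21975493e+00,
        1.09003464e-02, -1.98396319e-04]), 'tcp_pos': array([0.13794299, 0.60898122, 0.22147908]), 'ee_rot': array([[ 9.75246006e-01, -2.21122288e-01, -4.01589531e-04],
       [-2.21122641e-01, -9.75243752e-01, -2.09823813e-03],
       [ 7.23195356e-05,  2.13509890e-03, -9.99997718e-01]]), 'wrist_force': array([ 0.29745677,  0.32355862, -0.48456575]), 'moment': array([0.01605376, 0.03347302, 0.02269582]), 'gripper_width': 1.0009548549067562}
scene 476.00213221222464 255.49182299074906 193.71066069884608 [[-0.40956207  0.91223335  0.00944557]
 [ 0.70695165  0.32390759 -0.62873145]
 [-0.57660929 -0.25082699 -0.77756514]] [ 0.26916038 -0.39608584  1.70251269]
top 350.9392987991486 255.6960411106677 189.33520991129103 [[ 0.00813303 -0.99938003  0.03425502]
 [-0.99411011 -0.01178281 -0.10773235]
 [ 0.10806918 -0.03317707 -0.99358962]] [-0.02252443  0.602499    0.92111729]
wrist 303.7519493155902 254.44842355969814 196.77143360085944 [[-0.22253808 -0.97492039  0.00265048]
 [-0.93252525  0.2136523   0.29111742]
 [-0.28438259  0.06231307 -0.95668366]] [ 0.62397793 -0.03719325  0.39166686]
```

View pics/scene0.png

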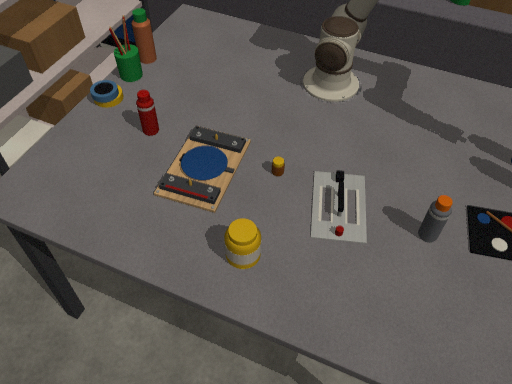

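View pics/top0.png

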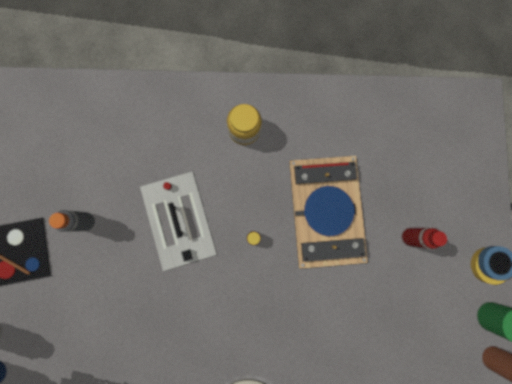

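View pics/wrist0.png

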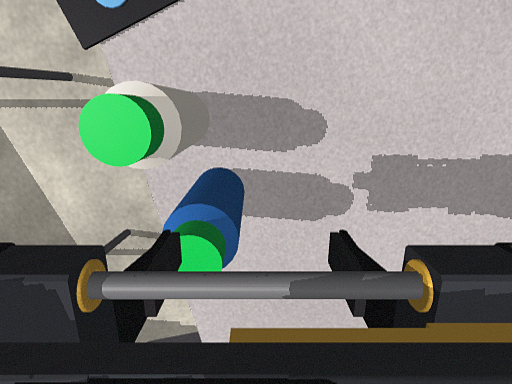

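The scene and top views show the jig (top view about 330,212, red end at the top) and the mask (about 178,220, red boss at 168,186, black block at 187,255). The pot is between them at 254,239, and the tub is at 244,122. The arm is off to the left. I'll zoom in next.

```bash
python3 - <<'E'
import cv2
a=cv2.imread("pics/top0.png")
cv2.imwrite("pics/top0_mask.png",cv2.resize(a[160:280,125:235],None,fx=5,fy=5,interpolation=cv2.INTER_CUBIC))
cv2.imwrite("pics/top0_jig.png",cv2.resize(a[150:275,280:380],None,fx=4.8,fy=4.8,interpolation=cv2.INTER_CUBIC))
E
```

```text
(no output)
```

View pics/top0_mask.png

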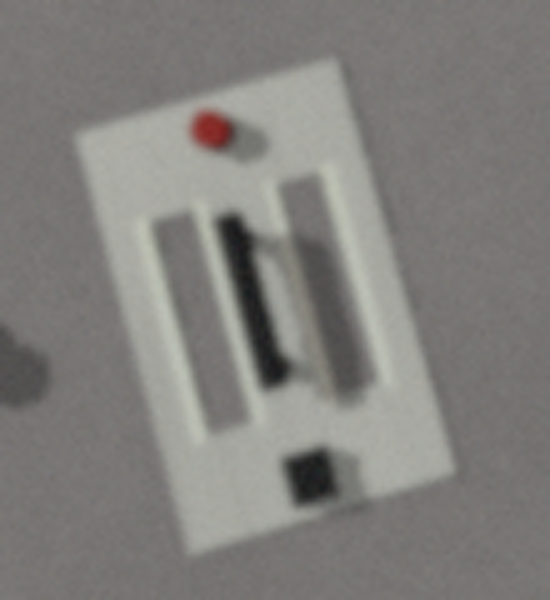

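View pics/top0_jig.png

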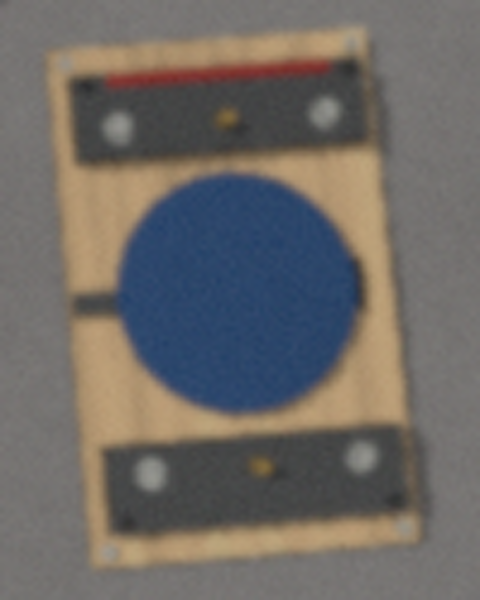

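```bash
cat > h.py <<'E'
import pickle,numpy as np,cv2
from scipy.optimize import least_squares
def cam(f): return pickle.load(open(f,"rb"))
def proj(c,X):
    p=np.asarray(X)@np.array(c["R"]).T+c["t"]
    return np.c_[c["fx"]*p[:,0]/p[:,2]+c["cx"],c["fy"]*p[:,1]/p[:,2]+c["cy"]]
def ray(c,uv,z):
    R=np.array(c["R"]);o=-R.T@c["t"]
    d=R.T@[(uv[0]-c["cx"])/c["fx"],(uv[1]-c["cy"])/c["fy"],1]
    return o+d*(z-o[2])/d[2]
def place(q,P):
    s,co=np.sin(q[2]),np.cos(q[2]);P=np.asarray(P,float)
    return np.c_[q[0]+co*P[:,0]-s*P[:,1],q[1]+s*P[:,0]+co*P[:,1],P[:,2]]
def fit(obs,q0):  # obs: list of (cam,P,uv)
    f=lambda q:np.concatenate([(proj(c,place(q,P))-uv).ravel() for c,P,uv in obs])
    s=least_squares(f,q0,loss="soft_l1");return s.x,f(s.x).reshape(-1,2)
E
python3 - <<'E'
from h import *
c=cam("pics/top0.pkl")
up=lambda a,s,o:(np.array(a)+.5)/s-.5+o
m=up([(75,133),(335,57),(455,472),(190,556)],5,(125,160))
Pm=[(.12,.075,.004),(.12,-.075,.004),(-.12,-.075,.004),(-.12,.075,.004)]
m2=up([(211,130),(311,476),(253,300)],5,(125,160)); Pm2=[(.098,0,.026),(-.098,0,.026),(0,0,.052)]
for o in([(c,Pm,m)],[(c,Pm+Pm2,np.r_[m,m2])]):
    q,e=fit(o,[.45,.2,0]);print("mask",q,np.degrees(q[2]));print(e.round(1).tolist())
j=up([(48,50),(365,28),(420,542),(92,568)],4.8,(280,150))
Pj=[(.15,.095,.012),(.15,-.095,.012),(-.15,-.095,.012),(-.15,.095,.012)]
j2=up([(118,128),(325,113),(151,474),(362,458),(228,119),(263,466)],4.8,(280,150))
Pj2=[(.098,.06,.038),(.098,-.06,.038),(-.098,.06,.038),(-.098,-.06,.038),(.098,0,.047),(-.098,0,.047)]
for o in([(c,Pj,j)],[(c,Pj2,j2)],[(c,Pj+Pj2,np.r_[j,j2])]):
    q,e=fit(o,[.45,-.2,0]);print("jig",q,np.degrees(q[2]));print(e.round(1).tolist())
for n,uv,z in(("pot",(254,239),.051),("tub",(244,118),.114),("canb",(60,220),.152),("cana",(438,238),.152)):print(n,ray(c,uv,z))
E
python3 - <<'E'
import cv2
a=cv2.imread("pics/scene0.png")
cv2.imwrite("pics/s0_mask.png",cv2.resize(a[165:245,300:380],None,fx=7,fy=7,interpolation=cv2.INTER_CUBIC))
cv2.imwrite("pics/s0_jig.png",cv2.resize(a[120:212,150:258],None,fx=6,fy=6,interpolation=cv2.INTER_CUBIC))
E
```

```text
mask [0.51839623 0.19775528 0.30407247] 17.422068968722407
[[-0.2, 0.1], [0.1, 0.0], [0.2, 0.1], [-0.1, -0.2]]
mask [0.51836552 0.19658473 0.30540817] 17.49859933455402
[[0.2, 0.2], [0.5, 0.0], [0.7, 0.0], [0.4, -0.2], [-0.3, -0.4], [-0.6, 0.3], [-0.8, 0.0]]
jig [ 0.54790424 -0.21835235  0.08265822] 4.73596706956905
[[-0.2, -0.2], [0.2, -0.1], [0.1, 0.1], [-0.1, 0.2]]
jig [ 0.54745045 -0.2168379   0.08617737] 4.937599739182317
[[0.1, -0.1], [0.3, -0.2], [-0.0, 0.3], [0.3, -0.0], [-0.3, -0.3], [-0.3, 0.3]]
jig [ 0.54763141 -0.21742816  0.08406609] 4.816632395120302
[[-0.6, -0.0], [-0.2, -0.0], [-0.1, 0.1], [-0.4, 0.3], [0.4, -0.2], [0.6, -0.2], [0.1, 0.2], [0.4, -0.0], [-0.0, -0.4], [-0.2, 0.3]]
pot [ 0.46949329 -0.01251282  0.051     ]
tub [0.77571507 0.01739882 0.114     ]
canb [0.51310746 0.43935109 0.152     ]
cana [ 0.47820511 -0.44832191  0.152     ]
```

View pics/s0_mask.png

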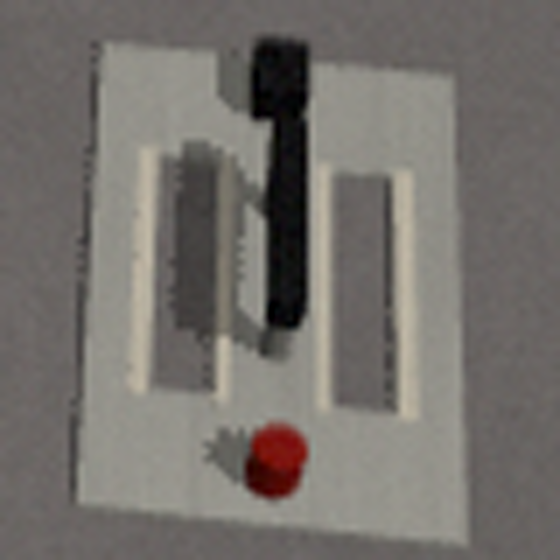

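View pics/s0_jig.png

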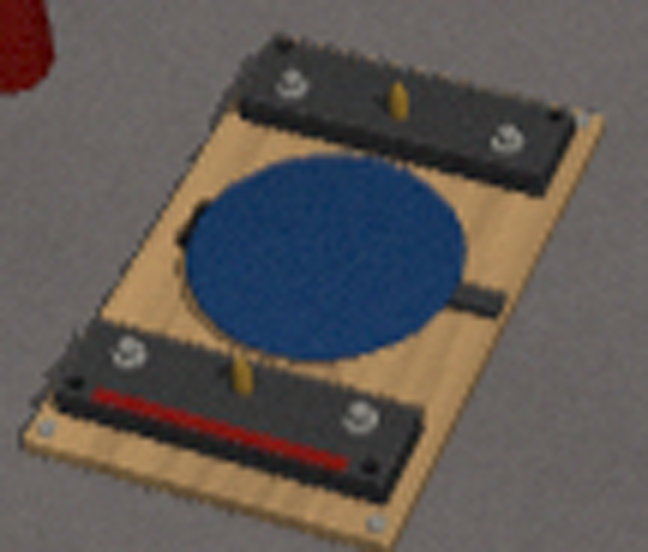

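```bash
python3 - <<'E'
from h import *
c=cam("pics/top0.pkl");s=cam("pics/scene0.pkl")
up=lambda a,k,o:(np.array(a)+.5)/k-.5+o
m=up([(75,133),(335,57),(455,472),(190,556)],5,(125,160))
Pm=[(.12,.075,.004),(.12,-.075,.004),(-.12,-.075,.004),(-.12,.075,.004)]
ms=up([(467,538),(80,500),(103,42),(455,75)],7,(300,165))
for o in([(s,Pm,ms)],[(c,Pm,m),(s,Pm,ms)]):
    q,e=fit(o,[.45,.2,0]);print("mask",q,np.degrees(q[2]));print(e.round(1).tolist())
j2=up([(118,128),(325,113),(151,474),(362,458),(228,119),(263,466)],4.8,(280,150))
Pj2=[(.098,.06,.038),(.098,-.06,.038),(-.098,.06,.038),(-.098,-.06,.038),(.098,0,.047),(-.098,0,.047)]
js=up([(361,413),(128,349),(507,133),(291,79),(243,376),(400,102)],6,(150,120))
Ps=Pj2[:4]+[(.098,0,.040),(-.098,0,.040)]
for o in([(s,Ps,js)],[(c,Pj2,j2),(s,Ps,js)]):
    q,e=fit(o,[.45,-.2,0]);print("jig",q,np.degrees(q[2]));print(e.round(1).tolist())
E
```

```text
mask [0.51499803 0.19623505 0.30306239] 17.364196008824546
[[0.4, 0.5], [-0.4, 0.1], [0.0, -0.4], [-0.0, -0.4]]
mask [0.51733474 0.19713306 0.30338181] 17.38249712077498
[[0.0, 0.5], [0.4, 0.4], [0.4, 0.5], [0.1, 0.2], [0.5, 1.3], [-0.4, 0.9], [0.0, 0.2], [0.0, 0.3]]
jig [ 0.54863593 -0.21764564  0.09068517] 5.195877423649552
[[-0.0, -0.1], [0.0, -0.2], [0.1, 0.1], [0.0, -0.1], [0.0, 0.2], [-0.3, 0.1]]
jig [ 0.54793464 -0.21726001  0.08782204] 5.031832280007514
[[0.2, -0.3], [0.4, -0.4], [0.2, 0.1], [0.5, -0.2], [-0.2, -0.5], [-0.1, 0.1], [0.1, -0.2], [0.2, -0.4], [0.4, 0.0], [0.4, -0.2], [0.2, 0.0], [0.0, 0.1]]
```

```bash
cat >> h.py <<'E'
def todo(x,y,z,yaw):
    from station import r
    s=r.sense();R=np.array(s["ee_rot"]);p=np.array(s["tcp_pos"])
    d=R.T@(np.array([x,y,z])-p)*10
    a=np.radians(yaw);Rt=np.array([[np.cos(a),np.sin(a),0],[np.sin(a),-np.cos(a),0],[0,0,-1]])
    w=cv2.Rodrigues(R.T@Rt)[0].ravel()/np.radians(45)
    print("t",round(s["time_s"],2),"pos",p.round(4),"yaw",np.degrees(np.arctan2(R[1,0],R[0,0])).round(2),"F",np.round(s["wrist_force"],2),"M",np.round(s["moment"],2),"g",round(s["gripper_width"],3))
    print("  shift",d.round(3),"norm",np.linalg.norm(d).round(2),"turn",w.round(4))
E
python3 -c "
from h import *
todo(.5175,.197,.20,17.4)"
```

```text
t 0.15 pos [0.138  0.6091 0.2217] yaw -12.77 F [-0.53  0.73  0.73] M [-0.04  0.03  0.03] g 1.0
  shift [4.612 3.18  0.223] norm 5.61 turn [ 2.100e-03  5.000e-04 -6.705e-01]
```

```bash
python3 -m crank '[[-1,[0.384,0.265,0],[0,0,0]],[-1,[0.384,0.265,0],[0,0,0]],[-1,[0.384,0.265,0],[0,0,0]],[-1,[0.384,0.265,0],[0,0,0]],[-1,[0.384,0.265,0],[0,0,0]],[-1,[0.384,0.265,0],[0,0,0]],[-1,[0.384,0.265,0],[0,0,0]],[-1,[0.384,0.265,0],[0,0,0]]]'; python3 -c "
from h import *
todo(.5175,.197,.20,17.4)"
```

```text
time_s: 0.95
tcp_pos: [0.3917, 0.3332, 0.2225]
ee_rot: [[0.975, -0.221, -0.0], [-0.221, -0.975, 0.0], [-0.0, 0.0, -1.0]]
wrist_force: [1.3, -0.2, -0.1]
gripper_width: 0.997
t 0.95 pos [0.3917 0.3332 0.2225] yaw -12.75 F [ 1.32 -0.22 -0.1 ] M [ 0.13 -0.15  0.06] g 0.997
  shift [1.528 1.051 0.225] norm 1.87 turn [-0.000e+00  1.000e-04 -6.699e-01]
```

```bash
python3 -m crank '[[-1,[0.384,0.265,0.05],[0,0,0]],[-1,[0.384,0.265,0.05],[0,0,0]],[-1,[0.384,0.265,0.05],[0,0,0]],[-1,[0.384,0.265,0.05],[0,0,0]],[-1,[0,0,0],[0,0,-0.168]],[-1,[0,0,0],[0,0,-0.168]],[-1,[0,0,0],[0,0,-0.168]],[-1,[0,0,0],[0,0,-0.168]]]'; python3 - <<'E'
from h import *
from station import r
todo(.5175,.197,.20,17.4)
for n in("wrist","top"):
    c=r.capture(n);pickle.dump(c,open(f"pics/{n}1.pkl","wb"));cv2.imwrite(f"pics/{n}1.png",c["img"])
E
```

```text
time_s: 1.75
tcp_pos: [0.5171, 0.1972, 0.2021]
ee_rot: [[0.952, 0.305, -0.001], [0.305, -0.952, -0.0], [-0.001, 0.0, -1.0]]
wrist_force: [0.1, -0.5, -0.3]
gripper_width: 0.999
t 1.75 pos [0.5171 0.1972 0.2021] yaw 17.75 F [ 0.07 -0.47 -0.33] M [-0.04  0.01 -0.02] g 0.999
  shift [0.003 0.003 0.021] norm 0.02 turn [0.0002 0.0011 0.0077]
```

View pics/wrist1.png

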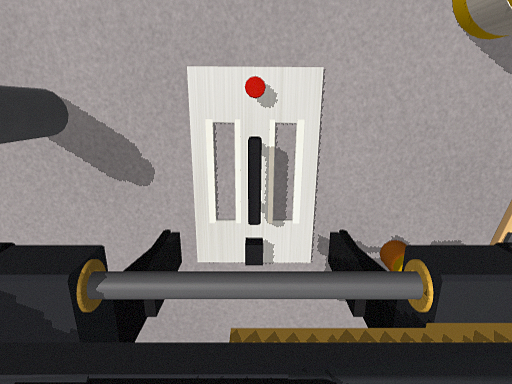

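The wrist view shows the mask squarely under the gripper. Its corners are at about (188,67), (323,67), (197,262) and (312,263), the bar runs along column 255, and the boss is at (255,87).

```bash
python3 - <<'E'
from h import *
c=cam("pics/wrist1.pkl")
Pm=[(.12,.075,.004),(.12,-.075,.004),(-.12,-.075,.004),(-.12,.075,.004)]
m=np.array([(188,67),(323.5,67),(312,263.5),(197,263)])
q,e=fit([(c,Pm,m)],[.45,.2,0]);print("mask",q,np.degrees(q[2]));print(e.round(1).tolist())
Pm2=[(.098,0,.026),(.048,0,.052),(-.048,0,.052)]
print(proj(c,place(q,Pm2)).round(1))
E
```

```text
mask [0.51545724 0.19608226 0.30439093] 17.4403158312307
[[-0.7, 0.1], [0.5, 0.7], [-0.8, -0.7], [1.3, -0.5]]
[[255.7  87.7]
 [255.5 138.6]
 [255.1 226.3]]
```

```bash
python3 -m crank '[[-1,[0,0.005,0.4],[0,0,0.008]],[-1,[0,0,0.4],[0,0,0]],[-1,[0,0,0.4],[0,0,0]],[-1,[0,0,0.3],[0,0,0]],[-1,[0,0,0.2],[0,0,0]],[-1,[0,0,0.08],[0,0,0]],[-1,[0,0,0],[0,0,0]]]'; python3 - <<'E'
from h import *
from station import r
todo(.5165,.1967,.023,17.4)
c=r.capture("scene");a=c["img"][130:250,280:400];cv2.imwrite("pics/s2.png",cv2.resize(a,None,fx=5,fy=5,interpolation=cv2.INTER_CUBIC))
E
```

```text
time_s: 2.55
tcp_pos: [0.5169, 0.1968, 0.0236]
ee_rot: [[0.956, 0.293, -0.002], [0.293, -0.956, -0.002], [-0.002, 0.001, -1.0]]
wrist_force: [0.1, 0.8, -0.4]
gripper_width: 0.998
t 2.55 pos [0.5169 0.1968 0.0236] yaw 17.03 F [ 0.06  0.84 -0.44] M [-0.03 -0.    0.01] g 0.998
  shift [-0.004 -0.     0.006] norm 0.01 turn [ 0.0011  0.0029 -0.0082]
```

View pics/s2.png

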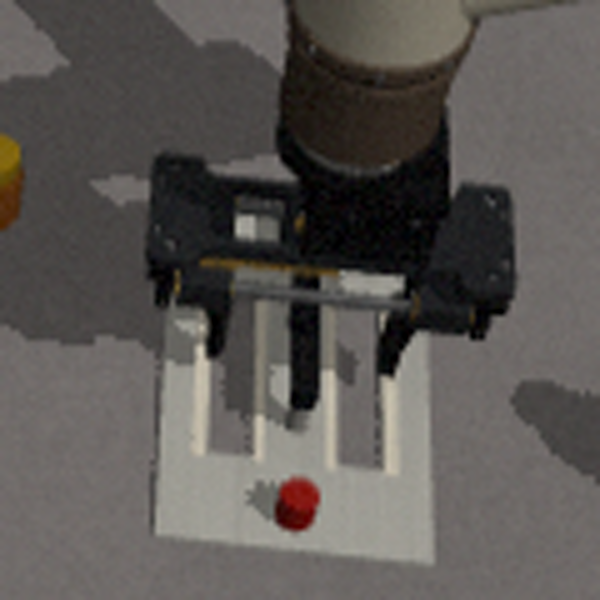

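The fingers straddle the bar centrally. Closing.

```bash
python3 -m crank '[[1,[0,0,0.006],[0,0,-0.008]],[1,[0,0,0],[0,0,0]],[1,[0,0,0],[0,0,0]],[1,[0,0,0],[0,0,0]],[1,[0,0,0],[0,0,0]],[1,[0,0,0],[0,0,0]],[1,[0,0,0],[0,0,0]],[1,[0,0,0],[0,0,0]]]'; python3 -c "
from h import *
todo(.5165,.1967,.023,17.4)"
```

```text
time_s: 3.4
tcp_pos: [0.5174, 0.1971, 0.0239]
ee_rot: [[0.954, 0.3, -0.0], [0.3, -0.954, -0.0], [-0.0, 0.0, -1.0]]
wrist_force: [1.0, 0.5, -0.2]
gripper_width: 0.355
t 3.4 pos [0.5174 0.1971 0.0239] yaw 17.47 F [ 0.98  0.46 -0.24] M [-0.04 -0.07 -0.04] g 0.355
  shift [-0.009  0.001  0.009] norm 0.01 turn [0.0001 0.0001 0.0016]
```

```bash
python3 -m crank '[[1,[0,0,0],[0,0,0]],[1,[0,0,0],[0,0,0]],[1,[0,0,0],[0,0,0]],[1,[0,0,0],[0,0,0]],[1,[0,0,0],[0,0,0]],[1,[0,0,0],[0,0,0]]]';python3 -m crank '[[1,[0,0,-0.05],[0,0,0]],[1,[0,0,-0.1],[0,0,0]],[1,[0,0,-0.2],[0,0,0]],[1,[0,0,-0.3],[0,0,0]],[1,[0,0,-0.35],[0,0,0]],[1,[0,0,-0.1],[0,0,0]],[1,[0,0,0],[0,0,0]]]'; python3 - <<'E'
from h import *
from station import r
todo(.548,-.2172,.14,5.0)
c=r.capture("scene");a=c["img"][90:250,260:420];cv2.imwrite("pics/s3.png",cv2.resize(a,None,fx=3.5,fy=3.5,interpolation=cv2.INTER_CUBIC))
pickle.dump(c,open("pics/scene3.pkl","wb"))
c=r.capture("wrist");pickle.dump(c,open("pics/wrist3.pkl","wb"));cv2.imwrite("pics/wrist3.png",c["img"])
E
```

```text
time_s: 4.0
tcp_pos: [0.5174, 0.1972, 0.0239]
ee_rot: [[0.954, 0.3, 0.0], [0.3, -0.954, 0.0], [0.0, -0.0, -1.0]]
wrist_force: [0.9, 0.8, -0.5]
gripper_width: 0.154
time_s: 4.7
tcp_pos: [0.5179, 0.1976, 0.1355]
ee_rot: [[0.954, 0.3, 0.003], [0.3, -0.954, 0.003], [0.004, -0.002, -1.0]]
wrist_force: [-0.6, 0.4, -4.3]
gripper_width: 0.159
t 4.7 pos [0.5179 0.1976 0.1355] yaw 17.46 F [-0.61  0.36 -4.31] M [-0.04  0.02 -0.02] g 0.159
  shift [-0.957  4.047 -0.055] norm 4.16 turn [-0.0026 -0.0044  0.2769]
```

View pics/s3.png

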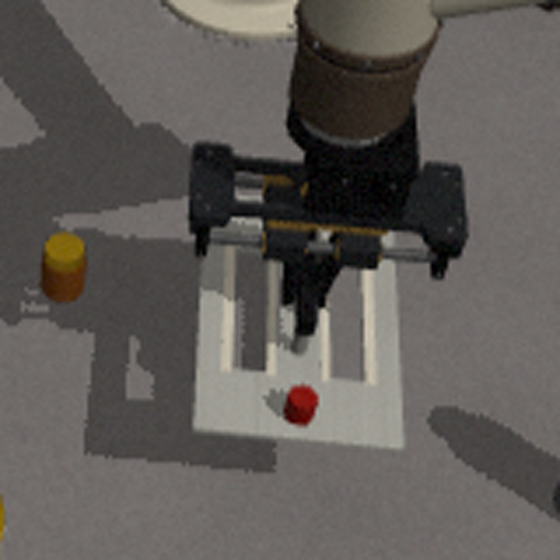

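View pics/wrist3.png

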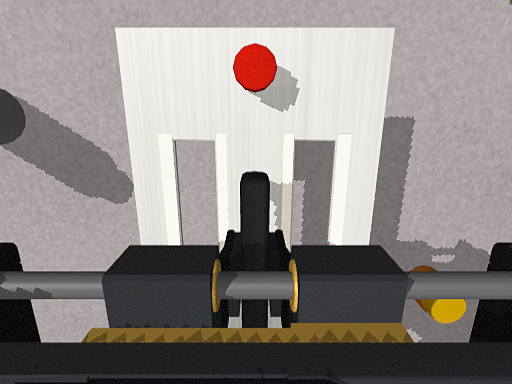

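```bash
python3 - <<'E'
from h import *
c=cam("pics/wrist3.pkl")
g=(c["img"][28:245,110:400]).copy()
P=np.array([(.12,.075,.004),(.12,-.075,.004),(.098,0,.026)])
m=np.array([(115.5,27.5),(394.5,27.8),(255,66)])
for h in(.109,.1116,.114):
    q,e=fit([(c,P+[0,0,h],m)],[.5,.2,.3]);print(h,"mask",q.round(4),np.degrees(q[2]).round(2),e.round(1).tolist(), "tool xy .5179,.1976, 17.46")
E
```

```text
0.109 mask [0.5157 0.1969 0.3017] 17.29 [[0.0, -0.3], [0.0, -0.3], [-0.0, 0.8]] tool xy .5179,.1976, 17.46
0.1116 mask [0.5152 0.1967 0.3017] 17.29 [[-2.0, -0.3], [2.0, -0.3], [-0.0, 1.4]] tool xy .5179,.1976, 17.46
0.114 mask [0.5147 0.1966 0.3017] 17.29 [[-3.9, -0.4], [4.0, -0.4], [-0.0, 1.9]] tool xy .5179,.1976, 17.46
```

The mask is held level. The width reads 13.9 mm (the bar is 14) and the weight 4.3 N. In the wrist view the boss is at (255,66) and the plate's front corners are at (115,27) and (394,28). Moving over the jig.

```bash
python3 -m crank '[[1,[-0.047,0.2,0],[0,0,0]],[1,[-0.093,0.4,0],[0,0,0]],[1,[-0.11,0.47,0],[0,0,0]],[1,[-0.11,0.47,0],[0,0,0]],[1,[-0.11,0.47,0],[0,0,0]],[1,[-0.11,0.47,0],[0,0,0]],[1,[-0.11,0.47,0],[0,0,0]],[1,[-0.11,0.47,0],[0,0,0]]]';python3 -m crank '[[1,[-0.093,0.4,0],[0,0,0]],[1,[-0.054,0.23,0],[0,0,0]],[1,[0,0,0],[0,0,0.14]],[1,[0,0,0],[0,0,0.137]],[1,[0,0,0],[0,0,0]]]'; python3 - <<'E'
from h import *
from station import r
todo(.5495,-.2171,.14,5.0)
for n in("scene","top","wrist"):
    c=r.capture(n);pickle.dump(c,open(f"pics/{n}4.pkl","wb"))
    a=c["img"]
    if n=="scene":a=cv2.resize(a[80:240,110:310],None,fx=4,fy=3.6,interpolation=cv2.INTER_CUBIC)
    if n=="top":a=cv2.resize(a[130:290,240:420],None,fx=3.7,fy=3.7,interpolation=cv2.INTER_CUBIC)
    cv2.imwrite(f"pics/{n}4.png",a)
E
```

```text
time_s: 5.6
tcp_pos: [0.5421, -0.1549, 0.1313]
ee_rot: [[0.954, 0.3, -0.005], [0.3, -0.954, 0.001], [-0.005, -0.002, -1.0]]
wrist_force: [0.7, 0.2, -4.5]
gripper_width: 0.157
time_s: 6.1
tcp_pos: [0.547, -0.2177, 0.1311]
ee_rot: [[0.996, 0.086, -0.005], [0.086, -0.996, 0.001], [-0.005, -0.002, -1.0]]
wrist_force: [-0.0, -0.7, -4.8]
gripper_width: 0.157
t 6.1 pos [ 0.547  -0.2177  0.1311] yaw 4.95 F [-0.02 -0.66 -4.75] M [-0.01 -0.02 -0.07] g 0.157
  shift [ 0.025 -0.004 -0.09 ] norm 0.09 turn [-0.0022  0.0067 -0.0012]
```

View pics/scene4.png

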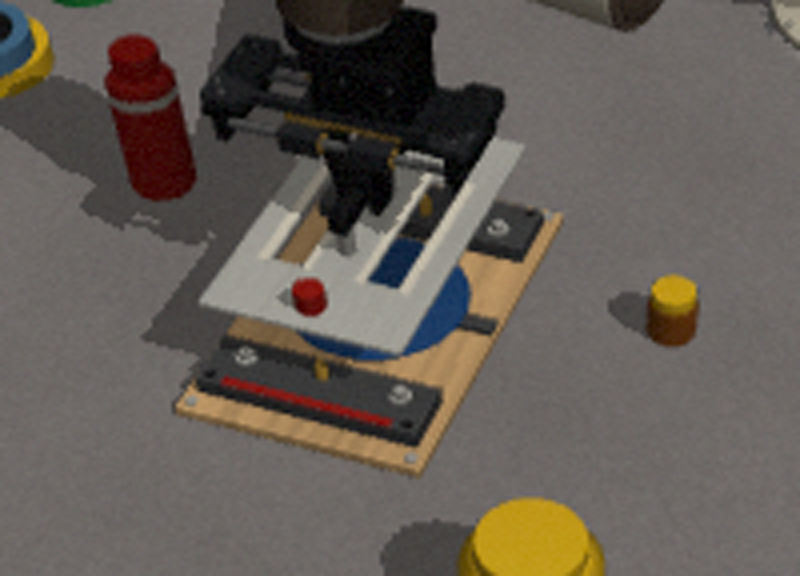

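View pics/top4.png

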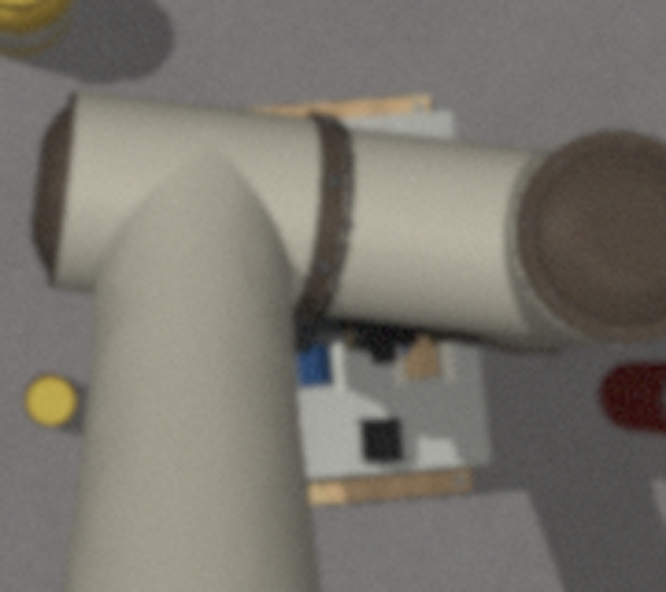

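View pics/wrist4.png

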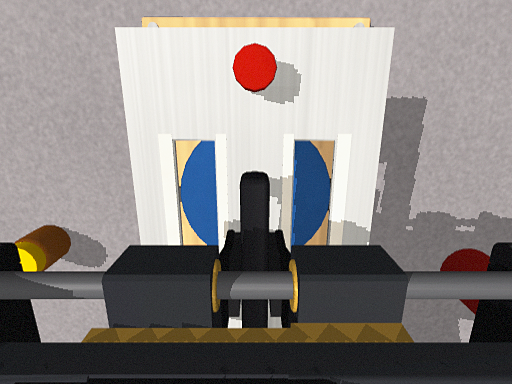

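```bash
python3 - <<'E'
from h import *
w=cam("pics/wrist4.pkl");s=cam("pics/scene4.pkl");t=cam("pics/top4.pkl")
jc=[(.15,.095,.012),(.15,-.095,.012)]
q,e=fit([(w,jc,np.array([(141.5,16.5),(371,16.5)]))],[.548,-.217,.087]);print("jig from wrist",q.round(4),np.degrees(q[2]).round(2),e.round(1).tolist())
P=np.array([(.12,.075,.004),(.12,-.075,.004),(.098,0,.026)])
m=np.array([(115.5,27.5),(394.5,27.8),(255,66)])
Ps=np.array([(.12,-.075,.004),(.12,.075,.004),(-.12,.075,.004),(.098,0,.026)])
ms=(np.array([(202,302),(402,352),(523,145),(309,286)])+.5)/[4,3.6]-.5+[110,80]
Pt=np.array([(.12,-.075,.004),(-.12,-.075,.004),(-.098,0,.026)])
mt=(np.array([(454,112),(490,466),(382,440)])+.5)/3.7-.5+[240,130]
for h in(.105,.108,.111):
  d=np.array([0,0,h])
  for n,o in(("w",[(w,P+d,m)]),("s",[(s,Ps+d,ms)]),("t",[(t,Pt+d,mt)]),("st",[(s,Ps+d,ms),(t,Pt+d,mt)])):
    q,e=fit(o,[.55,-.217,.087]);print(h,n,q.round(4),np.degrees(q[2]).round(2),e.round(1).tolist())
E
```

```text
jig from wrist [ 0.5457 -0.2186  0.0879] 5.04 [[-0.9, 0.1], [0.9, 0.1]]
0.105 w [ 0.5471 -0.2173  0.087 ] 4.99 [[1.6, -0.3], [-1.6, -0.3], [-0.0, 0.4]]
0.105 s [ 0.5442 -0.2201  0.096 ] 5.5 [[-0.8, 0.2], [0.2, -0.1], [0.3, -0.2], [0.1, 0.1]]
0.105 t [ 0.548  -0.2192  0.0702] 4.02 [[0.1, 0.1], [-0.6, -0.3], [0.5, 0.2]]
0.105 st [ 0.5457 -0.2189  0.0865] 4.95 [[-0.9, 0.4], [-0.2, 0.5], [0.8, 0.4], [-0.1, 0.6], [-0.8, 0.5], [0.1, 0.0], [1.0, 1.1]]
0.108 w [ 0.5465 -0.2173  0.087 ] 4.99 [[-0.7, -0.3], [0.7, -0.3], [-0.0, 1.1]]
0.108 s [ 0.5466 -0.2186  0.0965] 5.53 [[-0.9, 0.2], [0.2, -0.1], [0.4, -0.4], [0.1, 0.1]]
0.108 t [ 0.5479 -0.2182  0.0701] 4.02 [[0.1, -0.1], [-0.5, -0.2], [0.4, 0.3]]
0.108 st [ 0.5467 -0.2177  0.0838] 4.8 [[-1.0, -0.1], [-0.2, 0.2], [1.0, 0.1], [-0.1, 0.2], [-0.8, -0.0], [-0.1, -0.2], [0.7, 0.8]]
0.111 w [ 0.5458 -0.2174  0.087 ] 4.99 [[-3.0, -0.4], [3.1, -0.4], [-0.0, 1.8]]
0.111 s [ 0.5489 -0.2171  0.097 ] 5.56 [[-1.0, 0.2], [0.3, -0.0], [0.5, -0.5], [0.1, 0.1]]
0.111 t [ 0.5479 -0.2172  0.07  ] 4.01 [[0.1, -0.3], [-0.5, -0.1], [0.4, 0.4]]
0.111 st [ 0.5477 -0.2165  0.0811] 4.65 [[-1.0, -0.5], [-0.2, -0.1], [1.3, -0.3], [-0.1, -0.2], [-0.8, -0.6], [-0.3, -0.4], [0.5, 0.4]]
```

Mask and jig agree to within 1–2 mm in all three views, and the wrist picture shows the mask has not slipped. Now descending to just above the pin tips.

```bash
python3 -m crank '[[1,[0.007,0,0.2],[0,0.006,0]],[1,[0,0,0.2],[0,0,0]],[1,[0,0,0.1],[0,0,0]],[1,[0,0,0],[0,0,0]]]'; python3 - <<'E'
from h import *
from station import r
todo(.5477,-.2175,.078,5.0)
for n in("scene","top"):
    c=r.capture(n);pickle.dump(c,open(f"pics/{n}5.pkl","wb"))
    a=c["img"]
    if n=="scene":a=cv2.resize(a[110:215,145:265],None,fx=6,fy=5.6,interpolation=cv2.INTER_CUBIC)
    if n=="top":a=cv2.resize(a[130:290,240:420],None,fx=3.7,fy=3.7,interpolation=cv2.INTER_CUBIC)
    cv2.imwrite(f"pics/{n}5.png",a)
E
```

```text
time_s: 6.65
tcp_pos: [0.5481, -0.2171, 0.082]
ee_rot: [[0.996, 0.088, 0.0], [0.088, -0.996, 0.001], [0.0, -0.001, -1.0]]
wrist_force: [-0.4, 0.1, -5.2]
gripper_width: 0.159
t 6.65 pos [ 0.5481 -0.2171  0.082 ] yaw 5.07 F [-0.37  0.08 -5.17] M [-0.   -0.01  0.05] g 0.159
  shift [-0.005  0.004  0.04 ] norm 0.04 turn [-0.0014 -0.0004  0.0015]
```

View pics/scene5.png

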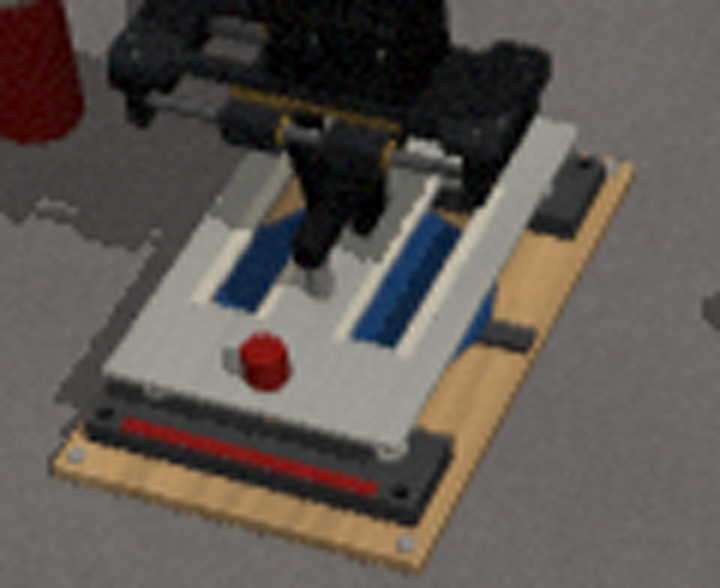

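```bash
python3 -m crank '[[1,[-0.003,0,0.03],[0,0,0]],[1,[0,0,0.03],[0,0,0]],[1,[0,0,0.02],[0,0,0]],[1,[0,0,0.02],[0,0,0]],[1,[0,0,0],[0,0,0]]]'; python3 -c "
from h import *
todo(.5477,-.2175,.061,5.0)"
```

```text
time_s: 7.25
tcp_pos: [0.549, -0.2175, 0.0737]
ee_rot: [[0.996, 0.087, 0.004], [0.087, -0.996, 0.001], [0.004, -0.0, -1.0]]
wrist_force: [-0.5, 0.3, -4.0]
gripper_width: 0.157
t 7.25 pos [ 0.549  -0.2175  0.0737] yaw 5.01 F [-0.53  0.34 -3.97] M [-0.01  0.03 -0.  ] g 0.157
  shift [-0.014 -0.002  0.127] norm 0.13 turn [-0.0003 -0.0053  0.0001]
```

```bash
python3 -m crank '[[1,[-0.008,0,0.02],[0,-0.005,0]],[1,[0,0,0.02],[0,0,0]],[1,[0,0,0.01],[0,0,0]],[1,[0,0,0],[0,0,0]]]'; python3 - <<'E'
from h import *
import time
from station import r
todo(.5477,-.2175,.061,5.0)
c=r.capture("scene");pickle.dump(c,open("pics/scene6.pkl","wb"))
cv2.imwrite("pics/scene6.png",cv2.resize(c["img"][110:215,145:265],None,fx=6,fy=5.6,interpolation=cv2.INTER_CUBIC))
todo(.5477,-.2175,.061,5.0)
E
```

```text
time_s: 7.65
tcp_pos: [0.5483, -0.2177, 0.0687]
ee_rot: [[0.996, 0.087, 0.0], [0.087, -0.996, 0.0], [0.0, -0.0, -1.0]]
wrist_force: [-0.9, 0.4, -4.1]
gripper_width: 0.155
t 7.65 pos [ 0.5483 -0.2177  0.0687] yaw 5.01 F [-0.85  0.41 -4.11] M [-0.01 -0.02  0.01] g 0.155
  shift [-0.006 -0.002  0.077] norm 0.08 turn [-0.0001 -0.0004  0.0001]
t 7.7 pos [ 0.5484 -0.2177  0.0688] yaw 5.01 F [ 0.43  0.85 -4.78] M [-0.05  0.03 -0.03] g 0.153
  shift [-0.007 -0.002  0.078] norm 0.08 turn [-0.     -0.0008  0.0002]
```

View pics/scene6.png

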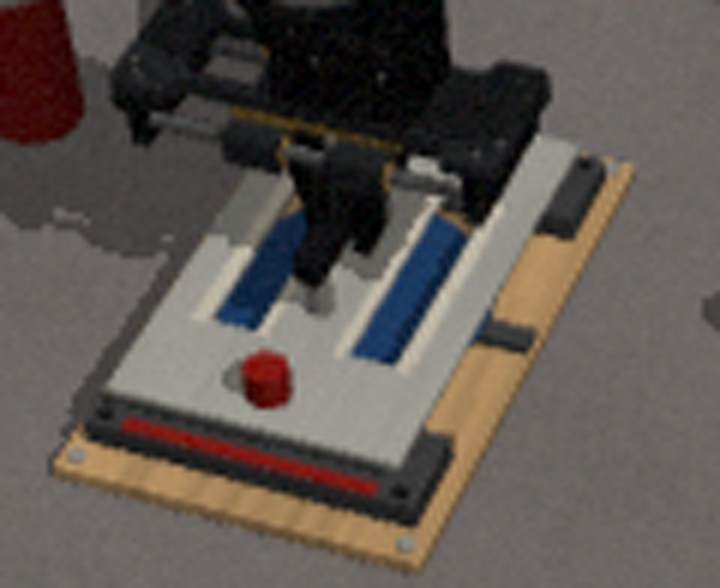

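The underside is at about 45 mm, below the 50 mm pin tips, and there is no contact force, so both tips are inside the socket mouths. Continuing down.

```bash
python3 -m crank '[[1,[-0.003,0,0.02],[0,0,0]],[1,[0,0,0.02],[0,0,0]],[1,[0,0,0.02],[0,0,0]],[1,[0,0,0],[0,0,0]]]'; python3 -c "
from h import *
todo(.5477,-.2175,.061,5.0)"
```

```text
time_s: 8.1
tcp_pos: [0.5478, -0.2177, 0.0625]
ee_rot: [[0.996, 0.087, -0.0], [0.087, -0.996, 0.0], [-0.0, -0.0, -1.0]]
wrist_force: [-0.2, -0.1, -4.4]
gripper_width: 0.159
t 8.1 pos [ 0.5478 -0.2177  0.0625] yaw 5.0 F [-0.15 -0.15 -4.36] M [-0.14  0.1  -0.05] g 0.159
  shift [-0.    -0.002  0.015] norm 0.02 turn [-0.0004  0.0003 -0.    ]
```

```bash
python3 -m crank '[[1,[0,0,0.015],[0,0,0]],[1,[0,0,0.015],[0,0,0]],[1,[0,0,0],[0,0,0]]]'; python3 -c "
from h import *
todo(.5477,-.2175,.0535,5.0)"; python3 -m crank '[[1,[0,0,0.015],[0,0,0]],[1,[0,0,0.015],[0,0,0]],[1,[0,0,0],[0,0,0]]]'; python3 -c "
from h import *
todo(.5477,-.2175,.0535,5.0)"
```

```text
time_s: 8.4
tcp_pos: [0.5479, -0.2178, 0.0606]
ee_rot: [[0.996, 0.088, 0.0], [0.088, -0.996, -0.0], [0.0, 0.0, -1.0]]
wrist_force: [-3.6, 0.8, 2.9]
gripper_width: 0.155
t 8.4 pos [ 0.5479 -0.2178  0.0606] yaw 5.02 F [-3.59  0.76  2.91] M [ 0.18  1.03 -0.05] g 0.155
  shift [-0.002 -0.003  0.071] norm 0.07 turn [ 0.0003 -0.0005  0.0005]
time_s: 8.7
tcp_pos: [0.5478, -0.2178, 0.0574]
ee_rot: [[0.996, 0.087, 0.0], [0.087, -0.996, -0.0], [0.0, 0.0, -1.0]]
wrist_force: [-4.9, 1.4, 5.2]
gripper_width: 0.155
t 8.7 pos [ 0.5478 -0.2178  0.0574] yaw 5.02 F [-4.88  1.36  5.16] M [ 0.33  1.45 -0.04] g 0.155
  shift [-0.001 -0.003  0.039] norm 0.04 turn [ 0.0002 -0.0003  0.0004]
```

A side force of −5 N in x and +1.4 N in y means the round pin is bearing on its socket wall. I'll ease the mask that way before pressing further.

```bash
python3 -m crank '[[1,[-0.01,-0.003,0],[0,0,0]],[1,[0,0,0],[0,0,0]]]'; python3 -c "
from h import *
todo(.5477,-.2175,.0535,5.0)";  python3 -m crank '[[1,[-0.005,-0.003,0],[0,0,0]],[1,[0,0,0],[0,0,0]]]'; python3 -c "
from h import *
todo(.5477,-.2175,.0535,5.0)"
```

```text
time_s: 8.9
tcp_pos: [0.5478, -0.2177, 0.0575]
ee_rot: [[0.996, 0.088, 0.003], [0.088, -0.996, -0.001], [0.003, 0.001, -1.0]]
wrist_force: [-3.1, 0.1, 3.7]
gripper_width: 0.159
t 8.9 pos [ 0.5478 -0.2177  0.0575] yaw 5.03 F [-3.09  0.1   3.74] M [-0.08  0.8  -0.05] g 0.159
  shift [-0.001 -0.002  0.04 ] norm 0.04 turn [ 0.001  -0.0032  0.0006]
time_s: 9.1
tcp_pos: [0.5477, -0.2176, 0.0574]
ee_rot: [[0.996, 0.088, 0.003], [0.088, -0.996, -0.001], [0.003, 0.001, -1.0]]
wrist_force: [-2.0, -1.8, 2.8]
gripper_width: 0.157
t 9.1 pos [ 0.5477 -0.2176  0.0574] yaw 5.03 F [-2.   -1.78  2.76] M [-0.6   0.31 -0.09] g 0.157
  shift [-0.    -0.001  0.039] norm 0.04 turn [ 0.0014 -0.0041  0.0007]
```

```bash
python3 -m crank '[[1,[-0.008,0.003,0],[0,-0.003,0]],[1,[0,0,0],[0,0,0]]]'; python3 -c "
from h import *
todo(.5477,-.2175,.0535,5.0)"; python3 -m crank '[[1,[0,0,0.01],[0,0,0]],[1,[0,0,0.01],[0,0,0]],[1,[0,0,0],[0,0,0]]]'; python3 -c "
from h import *
todo(.5477,-.2175,.0535,5.0)"
```

```text
time_s: 9.3
tcp_pos: [0.5476, -0.2177, 0.0574]
ee_rot: [[0.996, 0.088, 0.002], [0.088, -0.996, -0.001], [0.002, 0.001, -1.0]]
wrist_force: [1.5, -0.4, 2.5]
gripper_width: 0.157
t 9.3 pos [ 0.5476 -0.2177  0.0574] yaw 5.04 F [ 1.49 -0.41  2.51] M [-0.2  -0.56 -0.06] g 0.157
  shift [ 0.001 -0.002  0.039] norm 0.04 turn [ 0.0012 -0.0027  0.0008]
time_s: 9.6
tcp_pos: [0.5474, -0.2177, 0.0555]
ee_rot: [[0.996, 0.088, 0.002], [0.088, -0.996, -0.001], [0.002, 0.001, -1.0]]
wrist_force: [2.3, -0.7, 3.7]
gripper_width: 0.158
t 9.6 pos [ 0.5474 -0.2177  0.0555] yaw 5.04 F [ 2.3  -0.67  3.66] M [-0.12 -1.   -0.04] g 0.158
  shift [ 0.003 -0.002  0.02 ] norm 0.02 turn [ 0.0012 -0.0023  0.0008]
```

```bash
python3 -m crank '[[1,[0.004,0.001,0.01],[0,0,0]],[1,[0,0,0],[0,0,0]]]'; python3 -c "
from h import *
todo(.5477,-.2175,.0535,5.0)"; python3 -m crank '[[1,[0,0,0.01],[0,0,0]],[1,[0,0,0],[0,0,0]]]'; python3 -c "
from h import *
todo(.5477,-.2175,.0535,5.0)"
```

```text
time_s: 9.8
tcp_pos: [0.5475, -0.2177, 0.0545]
ee_rot: [[0.996, 0.088, 0.001], [0.088, -0.996, -0.001], [0.001, 0.001, -1.0]]
wrist_force: [2.4, -0.4, 4.6]
gripper_width: 0.158
t 9.8 pos [ 0.5475 -0.2177  0.0545] yaw 5.04 F [ 2.36 -0.4   4.56] M [-0.1  -0.91 -0.  ] g 0.158
  shift [ 0.002 -0.002  0.01 ] norm 0.01 turn [ 0.001  -0.0013  0.0008]
time_s: 10.0
tcp_pos: [0.5477, -0.2177, 0.0539]
ee_rot: [[0.996, 0.088, 0.001], [0.088, -0.996, -0.001], [0.001, 0.001, -1.0]]
wrist_force: [2.2, -0.3, 6.9]
gripper_width: 0.157
t 10.0 pos [ 0.5477 -0.2177  0.0539] yaw 5.05 F [ 2.24 -0.28  6.92] M [ 0.02 -0.74 -0.04] g 0.157
  shift [ 0.    -0.002  0.004] norm 0.0 turn [ 0.0013 -0.0018  0.0011]
```

```bash
python3 -m crank '[[1,[0.004,0,0.005],[0,0,0]],[1,[0,0,0],[0,0,0]]]'; python3 -c "
from h import *
todo(.5477,-.2175,.0535,5.0)"; python3 -m crank '[[1,[0.002,0,0.005],[0,0,0]],[1,[0,0,0],[0,0,0]]]'; python3 -c "
from h import *
todo(.5477,-.2175,.0535,5.0)"
```

```text
time_s: 10.2
tcp_pos: [0.5477, -0.2178, 0.0539]
ee_rot: [[0.996, 0.088, 0.001], [0.088, -0.996, -0.001], [0.001, 0.001, -1.0]]
wrist_force: [1.2, 0.3, 9.0]
gripper_width: 0.158
t 10.2 pos [ 0.5477 -0.2178  0.0539] yaw 5.06 F [1.22 0.32 8.97] M [ 0.17 -0.38 -0.05] g 0.158
  shift [ 0.    -0.003  0.004] norm 0.0 turn [ 0.0013 -0.0007  0.0013]
time_s: 10.4
tcp_pos: [0.5477, -0.2178, 0.0539]
ee_rot: [[0.996, 0.088, 0.0], [0.088, -0.996, -0.001], [0.0, 0.001, -1.0]]
wrist_force: [0.6, 0.1, 12.4]
gripper_width: 0.158
t 10.4 pos [ 0.5477 -0.2178  0.0539] yaw 5.06 F [ 0.61  0.06 12.37] M [ 0.24  0.02 -0.04] g 0.158
  shift [ 0.001 -0.003  0.004] norm 0.0 turn [ 0.0014 -0.0003  0.0014]
```

z has stopped at 53.9 mm while the force climbs, so the mask is on a hard stop, and the side forces and moments are near zero. I'll add a little margin, then inspect.

```bash
python3 -m crank '[[1,[0,0,0.01],[0,0,0]],[1,[0,0,0],[0,0,0]],[1,[0,0,0],[0,0,0]],[1,[0,0,0],[0,0,0]]]'; python3 - <<'E'
from h import *
from station import r
todo(.5477,-.2175,.0535,5.0)
for n in("scene","wrist","top"):
    c=r.capture(n);pickle.dump(c,open(f"pics/{n}7.pkl","wb"))
    a=c["img"]
    if n=="scene":a=cv2.resize(a[115:215,145:265],None,fx=6.5,fy=6,interpolation=cv2.INTER_CUBIC)
    cv2.imwrite(f"pics/{n}7.png",a)
todo(.5477,-.2175,.0535,5.0)
E
```

```text
time_s: 10.8
tcp_pos: [0.5477, -0.2177, 0.0538]
ee_rot: [[0.996, 0.089, 0.001], [0.089, -0.996, -0.001], [0.001, 0.001, -1.0]]
wrist_force: [-1.1, 1.9, 17.5]
gripper_width: 0.158
t 10.8 pos [ 0.5477 -0.2177  0.0538] yaw 5.08 F [-1.07  1.9  17.54] M [ 0.57  0.48 -0.01] g 0.158
  shift [ 0.    -0.002  0.003] norm 0.0 turn [ 0.0017 -0.0007  0.0017]
t 10.95 pos [ 0.5477 -0.2178  0.0539] yaw 5.08 F [-1.09  1.5  17.17] M [ 0.59  0.52 -0.03] g 0.161
  shift [ 0.    -0.003  0.004] norm 0.0 turn [ 0.0017 -0.0007  0.0017]
```

View pics/scene7.png

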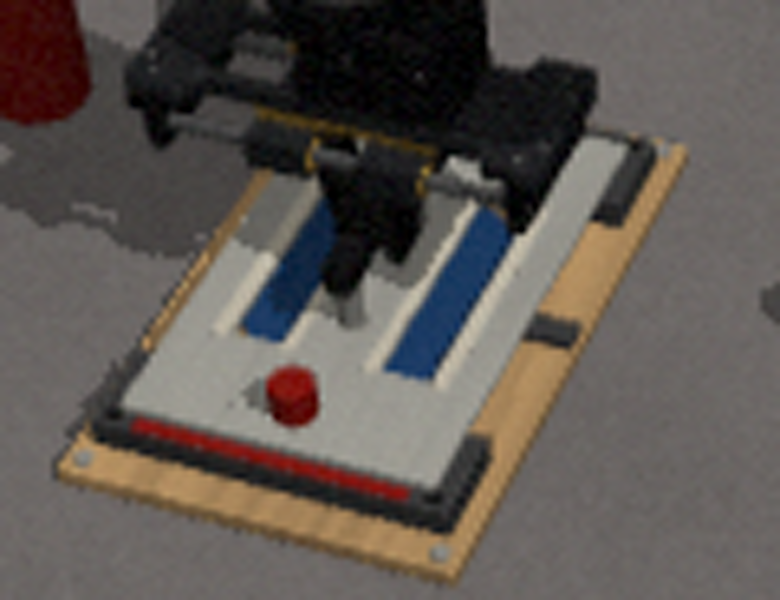

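View pics/wrist7.png

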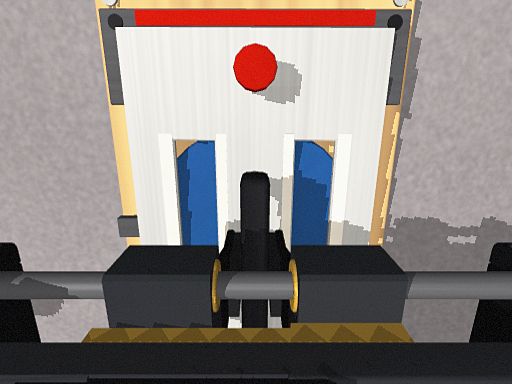

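View pics/top7.png

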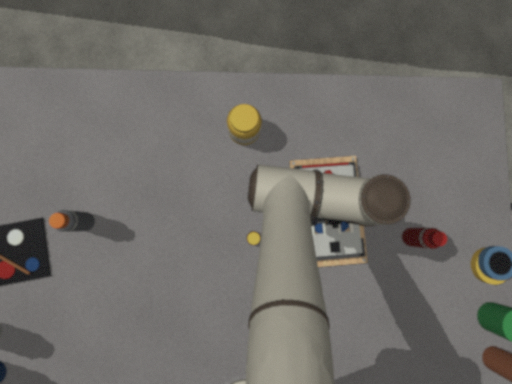

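The scene and wrist views show the plate lying on the rail tops with no gap and the red strip exposed evenly along the red end. The red boss (wrist 255,66) has not shifted in the grip. The TCP is at 53.9 mm, exactly 30 mm above its 23.9 mm grasp height on the bench, which means flush. In the top view the cans, tub and pot are at their original pixels. Handing in.

```bash
python3 -m crank '[[1,[0,0,0],[0,0,0]],[1,[0,0,0],[0,0,0]],[1,[0,0,0],[0,0,0]]]'; python3 - <<'E'
from h import *
from station import r
todo(.5477,-.2175,.0539,5.0)
print(r.finish_job())
E
```

```text
time_s: 11.25
tcp_pos: [0.5477, -0.2178, 0.0539]
ee_rot: [[0.996, 0.089, 0.001], [0.089, -0.996, -0.001], [0.001, 0.001, -1.0]]
wrist_force: [-2.1, 1.6, 16.9]
gripper_width: 0.159
t 11.25 pos [ 0.5477 -0.2178  0.0539] yaw 5.08 F [-2.08  1.65 16.95] M [ 0.63  0.52 -0.09] g 0.159
  shift [ 0.    -0.003 -0.   ] norm 0.0 turn [ 0.0017 -0.0007  0.0017]
the job is handed in; nothing more can be done
None
```

I picked the mask up by its handle, laid it on the jig red end to red end and lowered it until both pins were in their sockets. I then pressed it down to a hard stop and handed the job in at 11.25 s, still gripping and pushing.

- **Flush:** the TCP stopped at 53.9 mm, exactly 30 mm above its height when I gripped the mask on the bench. Tilt was about 0.1°, and the measured upward force on the tool was about 17 N with the mask gripped.
- **Pins:** on the way down the round pin pushed sideways on its socket with about 5 N. I eased the mask about 2 mm along, and the side force was 2–3 N at hand-in.
- **Grip:** the gripper read about 14 mm, matching the bar, and the wrist pictures showed no slip.
- **Bystanders:** the cans, tub and pot were at the same place in the top view as at the start.

No check failed. The cameras disagreed by 1–2 mm on the mask and jig positions, so contact force and height settled the fit. The far rail was partly hidden by the arm, so flushness there rests on the height and tilt readings, not on a direct view.

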